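Pack and close the spares box

TASK

Pack up the open spares box: put the small plain bush (the straight tube without a flange) from the worktop into the empty bay of the box, and screw the loose cap of the jar in the other bay clockwise until it is fully tight. Then swing the lid shut and press it fully home, so that its tab drops behind the front rim. Leave the flanged bush, the bolt and the washer where they lie.

Things in the scene. Friction and masses are not known exactly. Their poses are not given: they have to be found in the camera images.
- spares_box: Grey open plastic box, fixed to the worktop, 200 mm along its own x, 170 mm along its own y, rim 56 mm above the worktop, walls 4 mm, floor 5 mm thick. Origin at the centre of its underside. The lid's hinge runs along its +y wall; its front wall, behind which the tab drops, is at -y. A 40 mm high divider at x = +22 mm parts the jar bay (-x side) from the empty bay (+x side). The jar, 44 mm across, is fixed in the jar bay with its axis at x = -37, y = -30 mm.
- bay (a point): Centre of the floor of the empty bay (5 mm above the worktop). The bay measures 72 mm along the box's x and 162 mm along its y, inside. Wall cabinets overhang the back of the worktop: fronts at about world x = 0.59 m, undersides 0.45 m above the worktop; keep the wrist clear of them.
- cap_top (a point): Centre of the top face of the jar's cap, 47 mm above the worktop. The cap is a black ribbed disc, 47 mm across and 20 mm tall (its lower edge 27 mm above the worktop), with a straight upright side; it turns about the vertical axis through this point and stays at this height. At least 45 mm is free between the axis and the walls round it. A raised white rib on its top points to the small white lug on the front (-y) side of the jar when tight.
- cap (a joint): Angle of the cap in rad: 0 = fully tight (hard stop), growing as it is unscrewed, that is counter-clockwise from above; starts 1.5 to 2.7 rad loose. It turns stiffly (0.05 N m) and stays where it is left, so it takes more than one grasp.
- hinge_mid (a point): Middle of the lid's hinge line, on the outer top edge of the box's +y wall, 56 mm above the worktop. The hinge line runs along the box's x.
- lid_edge (a point): Middle of the lid's free edge, 180 mm from the hinge line (half way through the lid's thickness). The lid is a grey flat panel 200 mm wide along the hinge and 5 mm thick, with a small lip standing 2 mm past this point and a 70 mm wide tab hanging 13 mm down inside it, just behind the front rim when shut. Upright it reaches 240 mm above the worktop; closed, its top is 61 mm above it.
- lid (a joint): Lid angle in rad: 0 = fully shut (hard stop), 1.57 = upright, more = leaning back past its hinge to the box's +y side; starts 1.9 to 2.15. The hinge is stiff (0.14 N m): the lid stays at any angle and does not fall shut, it must be pushed all the way from behind and above.
- plain_bush: The bush to be packed: plain straight brass tube, 26 mm across, 29 mm tall, standing on the worktop on the box's right (-y side). Origin at the centre of its underside, z up.
- flanged_bush: Another bush, not to be moved: steel, 41 mm flange at the foot, 33 mm tall. It and the plain bush may have changed places. Origin at the centre of its underside.
- hex_bolt: Bystander: steel hex bolt lying on the worktop, 68 mm long along its y, 22 mm thick. Origin under its centre.
- washer: Bystander: thick steel washer lying flat, 44 mm across, 8 mm tall. Origin at the centre of its underside.
Things that resemble listed ones, but are neither listed nor needed, are in the scene too. There is more than one size of the plain_bush; the one meant has the size given above.

How it is judged:
On the way, in this order (a step that is already met when the one before it is completed fails the run):
1. with the lid still open, the plain bush lies released in the empty bay and the cap is tight (x of plain_bush in the frame of spares_box between 0.023 and 0.098 m and y of plain_bush in the frame of spares_box between -0.083 and 0.083 m and height (world z) of plain_bush below 0.035 m and contact force between plain_bush and the fingers below 0.05 N and value of joint cap below 0.12 rad and value of joint lid above 0.8 rad), for 0.1 s.
2. the lid is shut (value of joint lid below 0.04 rad), for 0.1 s.
At the end, for the whole second after the job is handed in: The plain bush is at rest on the floor of the empty bay (upright or lying), the cap is within 0.12 rad of its tight stop and the lid within 0.04 rad of fully shut (x of plain_bush in the frame of spares_box between 0.023 and 0.098 m and y of plain_bush in the frame of spares_box between -0.083 and 0.083 m and height (world z) of plain_bush below 0.035 m and linear speed of plain_bush below 0.03 m/s and value of joint cap below 0.12 rad and value of joint lid below 0.04 rad); the robot touches nothing.
It fails at once if the flanged bush, the bolt or the washer is moved by more than 30 mm (distance of any of flanged_bush, hex_bolt, washer from where it was at the start of the episode above 0.03 m).
It also fails if it takes over 72 s, if anything falls off the work surface, if the arm or the gripper's body presses on something with over 40 N, if the wrist force passes 120 N, or if a joint passes its speed limit or range.

ROBOT

A 6-joint arm with a two-finger parallel gripper is mounted at the origin on a cart in front of the work surface, level with it; the furniture and walls round the work are solid. World frame = base frame: x ahead of the robot, y to its left, z up, the work surface at z = 0. Lengths are in m, angles in rad, forces in N, time in s.
With the tool pointing down it reaches from about 0.375 to 0.9 m from the base axis. Payload 3.1 kg.
Tool frame: the origin (TCP) lies on the centre line of the jaws, within the pads' length; the fingertips stand 25 mm ahead of it and the grasp point (between the pads) lies 6 mm ahead of it (manip.tips_ahead is the distance from the TCP to the fingertips, in m); z points along the fingers, y is the direction in which the jaws open and shut (so a half turn about z gives the same grasp; the last joint's range is limited). The gripper opens to 85 mm and grips with 20 to 120 N. Pads are 22 mm wide; open, the fingers measure 114 mm over their backs; the gripper's body (76 mm by 85 mm) begins 54 mm behind the grasp point. The pads swing forward as they close: fully open they stand 13 mm farther back than shut.
Start: joints at [0.938, 0.527, 1.433, -0, 1.181, -0.178], TCP at [0.275, 0.561, 0.256] pointing down, gripper open.
Joint ranges: [-3.08, 3.08], [-0.75, 2.2], [0.22, 2.44], [-1.43, 4.57], [0, 2.65], [-2.85, 2.85]. Speed limits (rad/s): [2.79, 2.79, 3.14, 3.14, 3.14, 3.14].

INTERFACE

Orientations are given as a unit quaternion [x, y, z, w].
In Python, from station import manip gives the robot as it stands.
- The arm moves only by the tool play_rows, never from a script. Its argument "steps" is a list that holds one entry, the list of rows, each a list of 6 numbers: the shift along the tool's x, y, z in m, then the turn, a rotation vector about the tool's x, y, z in degrees. In form: [[[x, y, z, rx, ry, rz], ...]]. A call has 1 to 10 rows; each row shifts and turns the commanded pose from where the row before left it, along the tool's axes as they then stand; what a row does not reach is not made up. A row lasts 1/8 s, in which the tool goes at most 62.5 mm and 10.7 degrees, less where a joint would pass 70% of its speed; a pose out of reach is approached as far as the arm can. A call is refused whole if a number of a shift passes 0.0625 or a number of a turn 10.7, either way. A call with a gripper value outside its range is refused whole. "fingers" is the opening, from 0 (shut) to 1 (fully open), set as the call begins (left out, the last holds). The fingers move at their own pace and stop on an object; "squeeze" is the grip in N (left out, the last holds). Time passes only in rows, so rows that do not move let the fingers close. It gives the time, the measured TCP pose, the force and the opening at its end, in the units of the state.
- manip.sense(): the state, without advancing time (a new reading comes with each control period).
- manip.snapshot(name): name is "scene" or "top" or "wrist"; returns a dict with "img" (480x640x3 uint8, red, green, blue), "K" (3x3 intrinsics, pixels), "world_from_camera" (4x4, takes a point from camera to world coordinates). Camera axes: x right, y down, z forward; pixel columns grow to the right and rows downward; lengths in m; the calibration is good to about 2 mm. A picture is of the moment at which its call begins. There is no depth.
- manip.sign_off(): hands the job in, once; it reports no verdict.
Trained networks look in a picture, given as the dict that the camera call returned (one of the last four; its "shot" number tells which), for a name from the list of things; names that differ only in an ending like _2 or _b are one class to them, and where a whole thing is asked for, a point or a joint stands for the part that bears it (a point fixed in the world has none). Each returns a list of dicts, best first, with "score" (0 to 1); they miss things now and then, are a little off and sometimes report something else, mostly with a low value. They report only what shows in the picture. A call takes as long as a camera call. They do not tell look-alikes from the thing itself.
- manip.regions_of(label, picture): "pixels" (480x640 bool, what is visible of it) and "rect" ([left, top, right, bottom] in pixels, round what is visible of it).
- manip.pinpoint(label, picture): "point" ([column, row] in pixels: a listed point, or the origin of a listed thing).
The state is a dict: "t": time; "q": joint angles; "qd": joint speeds; "tau": joint torques, N m; "tcp_pos": TCP position; "tool_rot": TCP orientation; "force": force on the tool from outside, world axes, zero at the start; "ft_torque": the same for the moment, N m; "finger_gap": opening from 0.0 (shut) to 1.0 (fully open).
Only numpy, scipy, OpenCV 4.12 (cv2) and the standard library are available. Lean on these libraries where they do the work, as an engineer would, in place of code of your own. Each camera call takes 0.05 s, during which the arm holds its last target.

## Working session

There is one attempt and no reset: what is moved stays moved. The work goes in short steps, Python scripts to look and compute and a tool call to move; the robot and the scene stay as the last step left them, time stands still between calls to the robot, and variables do not carry over. Pictures are saved under pics/ and viewed, and the job is handed in when it is done.

Besides the shell and the picture viewer there is one more tool, called after ">>>" as name(argument=value, ...) on one line, values as JSON. play_rows: Moves the arm, as the interface text tells. Its arguments: {"type":"object","properties":{"steps":{"type":"array"},"fingers":{"type":"number"},"squeeze":{"type":"number"}},"required":["steps"]}

```bash
ls; mkdir -p pics
cat > h.py <<'E'
import numpy as np, cv2
from station import manip
def save(s,n,crop=None,scale=1):
    im=cv2.cvtColor(s["img"],cv2.COLOR_RGB2BGR)
    if crop: 
        l,t,r,b=crop; im=im[t:b,l:r]
    if scale!=1: im=cv2.resize(im,None,fx=scale,fy=scale,interpolation=cv2.INTER_CUBIC)
    cv2.imwrite("pics/"+n,im)
def ray(s,p,z):
    K=s["K"];T=s["world_from_camera"]
    d=T[:3,:3]@np.linalg.solve(K,np.array([p[0],p[1],1.]));o=T[:3,3]
    return o+d*(z-o[2])/d[2]
def proj(s,P):
    T=np.linalg.inv(s["world_from_camera"]);c=T[:3,:3]@np.array(P)+T[:3,3];u=s["K"]@c;return u[:2]/u[2]
E
python3 - <<'E'
from h import *
np.set_printoptions(precision=4,suppress=True)
a=manip.snapshot("scene");b=manip.snapshot("top")
save(a,"s0.png");save(b,"t0.png")
for nm,s in(("scene",a),("top",b)):
    print(nm,s["world_from_camera"][:3,3])
    for l,z in(("spares_box",0),("bay",.005),("cap_top",.047),("hinge_mid",.056),("plain_bush",0),("flanged_bush",0),("hex_bolt",0),("washer",0),("lid_edge",.22)):
        for r in manip.pinpoint(l,s)[:3]: print(l,np.round(r["point"],1),round(r["score"],2),ray(s,r["point"],z))
print(manip.sense())
E
```

```text
pics
scene [-0.211  -0.4695  0.7984]
spares_box [232.9 228. ] 0.65 [0.4728 0.0516 0.    ]
bay [250.8 206.3] 0.83 [0.5394 0.0506 0.005 ]
bay [379.5 294.7] 0.6 [ 0.4403 -0.2717  0.005 ]
cap_top [231.9 228.3] 0.83 [0.4311 0.0221 0.047 ]
cap_top [381.8 251. ] 0.72 [ 0.502  -0.2473  0.047 ]
hinge_mid [191.9 194. ] 0.71 [0.4704 0.1375 0.056 ]
plain_bush [430.9 294.9] 0.78 [ 0.485  -0.3517  0.    ]
plain_bush [442.5 324.4] 0.76 [ 0.4319 -0.3902  0.    ]
plain_bush [483.3 297. ] 0.68 [ 0.5222 -0.4359  0.    ]
flanged_bush [381.2 296.1] 0.61 [ 0.4428 -0.2743  0.    ]
hex_bolt [382.4 251.7] 0.56 [ 0.5454 -0.2351  0.    ]
washer [401.9 342.6] 0.74 [ 0.366  -0.3421  0.    ]
lid_edge [148.4 110.8] 0.9 [0.4749 0.2064 0.22  ]
top [ 0.3107 -0.1326  1.3271]
spares_box [254.1 247.9] 0.66 [0.4663 0.0442 0.    ]
bay [252.9 223.9] 0.76 [0.5194 0.0481 0.005 ]
cap_top [262.6 261.9] 0.97 [0.431  0.0187 0.047 ]
hinge_mid [207.6 245.7] 0.9 [0.4626 0.1361 0.056 ]
plain_bush [453.1 267.6] 0.59 [ 0.4304 -0.3963  0.    ]
plain_bush [467.5 231.4] 0.52 [ 0.5116 -0.4289  0.    ]
plain_bush [430.3 241.8] 0.51 [ 0.4868 -0.3464  0.    ]
flanged_bush [394.8 260.8] 0.63 [ 0.4431 -0.268   0.    ]
hex_bolt [383.8 214.3] 0.67 [ 0.5469 -0.243   0.    ]
washer [427.9 294.9] 0.8 [ 0.3693 -0.3408  0.    ]
washer [380.8 215.9] 0.73 [ 0.5432 -0.2364  0.    ]
lid_edge [152.3 228.7] 0.73 [0.4731 0.2062 0.22  ]
{'t': 1.0, 'q': array([ 0.9375,  0.5275,  1.4327, -0.    ,  1.1814, -0.1785]), 'qd': array([-0.001 ,  0.0009, -0.0003,  0.0005, -0.0018, -0.0007]), 'tau': array([  0.0011, -44.2321, -17.8428,  -0.0002,   0.0006,  -0.    ]), 'tcp_pos': array([0.2745, 0.5615, 0.2563]), 'tool_rot': array([0.2255, 0.9743, 0.    , 0.    ]), 'force': array([0.0109, 0.3296, 0.7741]), 'ft_torque': array([-0.0369, -0.0348, -0.0498]), 'finger_gap': 0.9979213731120555}
```

View pics/s0.png

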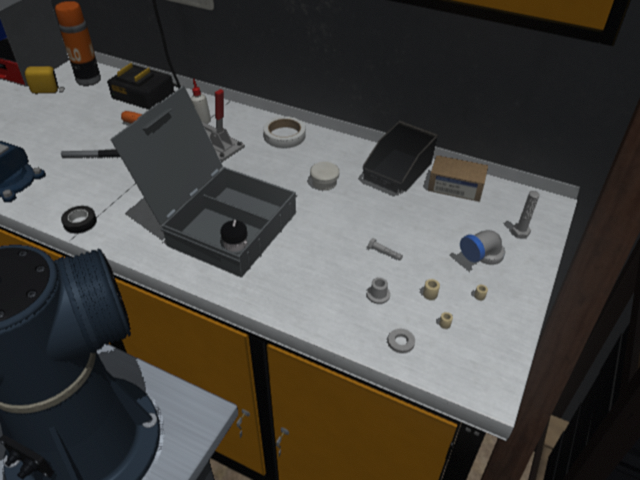

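View pics/t0.png

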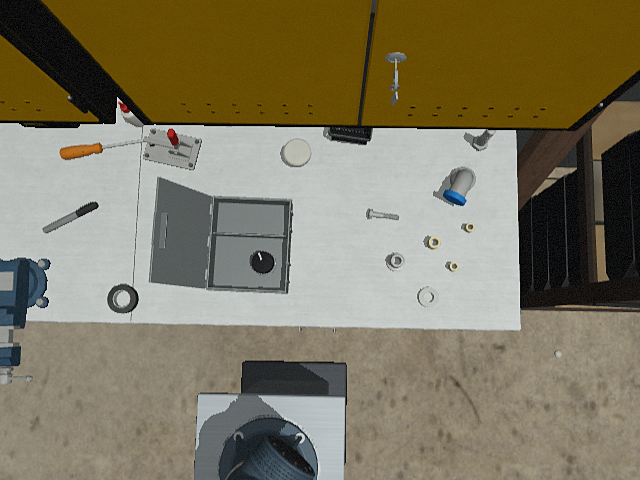

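Run:
```python
from h import *
a=manip.snapshot("scene");b=manip.snapshot("top")
save(a,"s1.png",(340,220,520,360),4);save(b,"t1.png",(360,190,500,310),5);save(b,"t2.png",(140,180,300,320),5);save(a,"s2.png",(120,90,330,290),3)
```

```text
(no output)
```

View pics/s1.png

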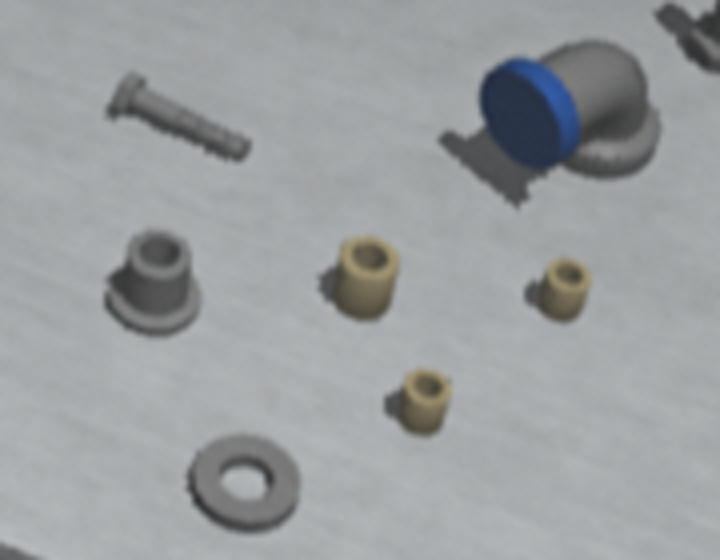

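View pics/t1.png

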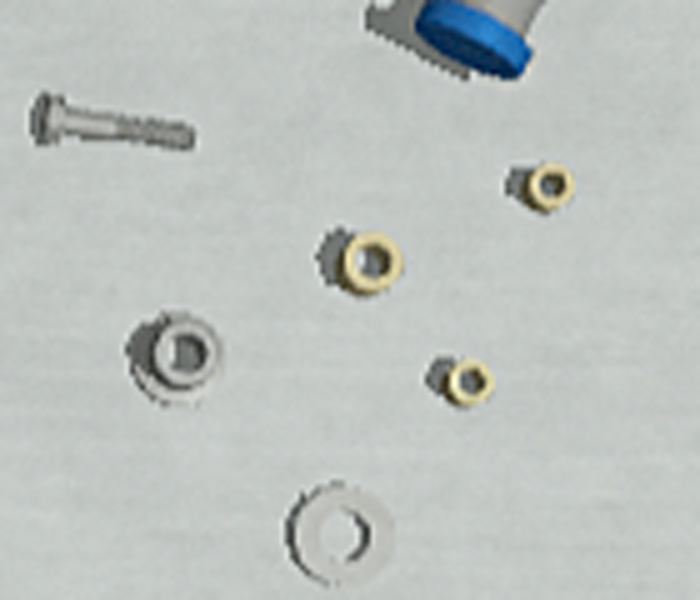

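View pics/t2.png

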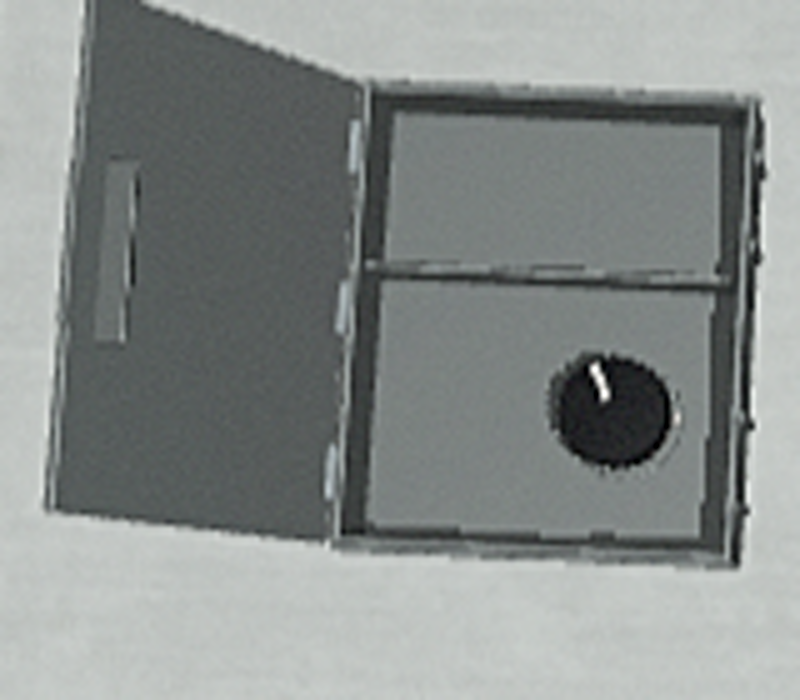

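View pics/s2.png

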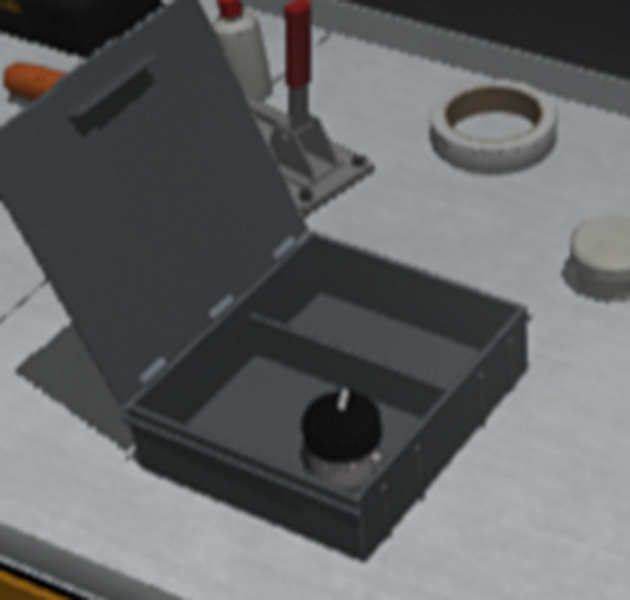

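Brass candidates: large tube at scene (431,295), small tubes at (443,324) and (483,297). The steel flanged one is at (381,296). The washer (44 mm) spans about 110 crop px and the large tube about 62 px, so the tube is about 25 mm across. That makes it the target. Next I'll fit the box pose from the rim corners and check the bush size.

Run:
```python
from h import *
from scipy.optimize import least_squares
np.set_printoptions(precision=4,suppress=True)
a=manip.snapshot("scene");b=manip.snapshot("top")
c=lambda p:(140+p[0]/5,180+p[1]/5)
d=lambda p:(120+p[0]/3,90+p[1]/3)
for p in((365,83),(760,100),(738,567),(335,547)): print(ray(b,c(p),.056))
for p in((310,235),(527,312),(363,505),(130,407)): print(ray(a,d(p),.056))
obs=[(b,c((365,83)),(100,85)),(b,c((760,100)),(100,-85)),(b,c((738,567)),(-100,-85)),(b,c((335,547)),(-100,85)),
(a,d((310,235)),(100,85)),(a,d((527,312)),(100,-85)),(a,d((363,505)),(-100,-85)),(a,d((130,407)),(-100,85))]
def f(x):
    r=[]
    C,S=np.cos(x[2]),np.sin(x[2])
    for s,p,q in obs:
        q=np.array(q)/1000; r+=list(proj(s,[x[0]+C*q[0]-S*q[1],x[1]+S*q[0]+C*q[1],.056])-p)
    return r
r=least_squares(f,[.466,.05,0]);print(r.x,np.degrees(r.x[2]),np.round(r.fun,1))
x=r.x;C,S=np.cos(x[2]),np.sin(x[2])
W=lambda u,v:np.array([x[0]+C*u-S*v,x[1]+S*u+C*v])
for n,q in(("cap",(-.037,-.03)),("bay",(.06,0)),("hinge",(0,.085)),("front",(0,-.085))): print(n,W(*q))
# bush masks
for s,n in((a,"a"),(b,"b")):
    for l in("plain_bush","flanged_bush","cap_top"):
        for g in manip.regions_of(l,s)[:3]: print(n,l,g["rect"],round(g["score"],2))
# rib
p=c((610,410));print("cap top view",ray(b,p,.047), "rib tip",ray(b,c((596,366)),.049),"rib in",ray(b,c((606,398)),.049),"lug",ray(b,c((677,420)),.025))
# lid edge corners
print("bush top centre", ray(b,(360+371/5,190+262/5),.029), ray(a,(340+369/4,220+256/4),.029))
```

```text
[0.5693 0.1292 0.056 ]
[ 0.5647 -0.0412  0.056 ]
[ 0.3645 -0.0372  0.056 ]
[0.3698 0.1333 0.056 ]
[0.5664 0.1278 0.056 ]
[ 0.5618 -0.0417  0.056 ]
[ 0.3663 -0.0386  0.056 ]
[0.3726 0.1316 0.056 ]
[ 0.4673  0.0454 -0.0206] -1.1824770251484025 [ 0.4  0.1  0.2 -0.4  0.2 -0.5  0.4  0.3  0.5 -0.8  0.9 -1.1 -0.8  0.
 -1.6  1. ]
cap [0.4297 0.0162]
bay [0.5273 0.0442]
hinge [0.4691 0.1304]
front [ 0.4656 -0.0396]
a plain_bush [438.3, 310.0, 450.9, 331.7] 0.62
a plain_bush [422.0, 280.0, 438.0, 301.8] 0.59
a plain_bush [476.5, 283.5, 487.5, 302.1] 0.45
a flanged_bush [370.3, 279.2, 392.4, 307.0] 0.63
a flanged_bush [109.9, 80.9, 295.8, 277.7] 0.3
a cap_top [221.7, 219.7, 246.3, 242.0] 0.96
a cap_top [112.9, 84.1, 299.4, 277.7] 0.25
b plain_bush [465.4, 222.6, 473.7, 230.8] 0.65
b plain_bush [425.1, 235.2, 442.2, 246.3] 0.53
b flanged_bush [385.6, 251.0, 406.5, 272.7] 0.6
b cap_top [248.5, 249.5, 274.3, 277.1] 0.75
cap top view [0.4307 0.02   0.047 ] rib tip [0.4493 0.0264 0.049 ] rib in [0.4357 0.0217 0.049 ] lug [ 0.429  -0.0066  0.025 ]
bush top centre [ 0.4818 -0.3501  0.029 ] [ 0.4843 -0.3501  0.029 ]
```

Box yaw is about -1.2°, the cap is at (0.430, 0.018), the bay centre at (0.527, 0.044) and the target bush at (0.483, -0.350). The cap is about 1.9 rad loose. Moving now.

>>> play_rows(steps=[[[0, 0, -0.02, 0, 0, -8.69], [0, 0, -0.02, 0, 0, -8.69], [0, 0, -0.02, 0, 0, -8.68], [-0.02, -0.06, 0, 0, 0, 0], [-0.02, -0.06, 0, 0, 0, 0], [-0.02, -0.06, 0, 0, 0, 0], [-0.02, -0.06, 0, 0, 0, 0], [-0.02, -0.06, 0, 0, 0, 0], [-0.02, -0.06, 0, 0, 0, 0], [-0.02, -0.06, 0, 0, 0, 0]]], fingers=1)

```text
t: 2.75
tcp_pos: [0.4134, 0.1446, 0.3167]
tool_rot: [-0.0, 1.0, 0.0, 0.001]
force: [1.3, -1.1, -0.5]
finger_gap: 1.002
```

>>> play_rows(steps=[[[-0.009, -0.061, 0, 0, 0, 0], [-0.009, -0.061, 0, 0, 0, 0], [-0.009, -0.061, 0, 0, 0, 0], [-0.009, -0.061, 0, 0, 0, 0], [-0.009, -0.061, 0.03, 0, 0, 0], [-0.009, -0.061, 0.04, 0, 0, 0], [-0.009, -0.061, 0.04, 0, 0, 0], [-0.005, -0.065, 0.04, 0, 0, 0], [0, 0, 0.03, 0, 0, 0], [0, 0, 0, 0, 0, 0]]], fingers=0.65)

```text
out of range
```

>>> play_rows(steps=[[[-0.009, -0.061, 0, 0, 0, 0], [-0.009, -0.061, 0, 0, 0, 0], [-0.009, -0.061, 0, 0, 0, 0], [-0.009, -0.061, 0, 0, 0, 0], [-0.009, -0.061, 0.03, 0, 0, 0], [-0.009, -0.061, 0.04, 0, 0, 0], [-0.009, -0.061, 0.04, 0, 0, 0], [-0.005, -0.0625, 0.04, 0, 0, 0], [0, 0, 0.03, 0, 0, 0], [0, 0, 0, 0, 0, 0]]], fingers=0.65)

```text
t: 4.0
tcp_pos: [0.475, -0.3088, 0.155]
tool_rot: [0.001, 1.0, 0.002, -0.002]
force: [0.3, 0.4, 0.3]
finger_gap: 0.652
```

Run:
```python
from h import *
s=manip.sense();print(s["tcp_pos"],s["q"],s["tool_rot"])
w=manip.snapshot("wrist");save(w,"w1.png")
for r in manip.pinpoint("plain_bush",w)[:3]: print(r["point"],r["score"],ray(w,r["point"],0))
for r in manip.regions_of("plain_bush",w)[:3]: print(r["rect"],r["score"])
print(w["world_from_camera"],w["K"][0,0])
```

```text
[ 0.47502316 -0.30880092  0.15499421] [-7.73650154e-01  5.88861161e-01  1.66822263e+00  8.33273486e-05
  8.90812592e-01 -2.34328279e+00] [ 6.08143928e-04  9.99994847e-01  2.22418363e-03 -2.23344565e-03]
[155.9, 295.3] 0.91 [ 0.5220401  -0.42685106  0.        ]
[261.0, 248.0] 0.78 [ 0.48680164 -0.35036951  0.        ]
[188.1, 169.2] 0.74 [ 0.4329177 -0.3949455  0.       ]
[236.5, 229.7, 285.8, 283.9] 0.94
[128.3, 279.6, 168.4, 320.8] 0.87
[164.9, 154.1, 208.5, 191.6] 0.6
[[ 0.00225997  0.95138863  0.30798469  0.39596718]
 [ 0.99998982 -0.00335323  0.00302055 -0.30920715]
 [ 0.00390646  0.30797473 -0.95138652  0.27250002]
 [ 0.          0.          0.          1.        ]] 418.0690633513534
```

View pics/w1.png

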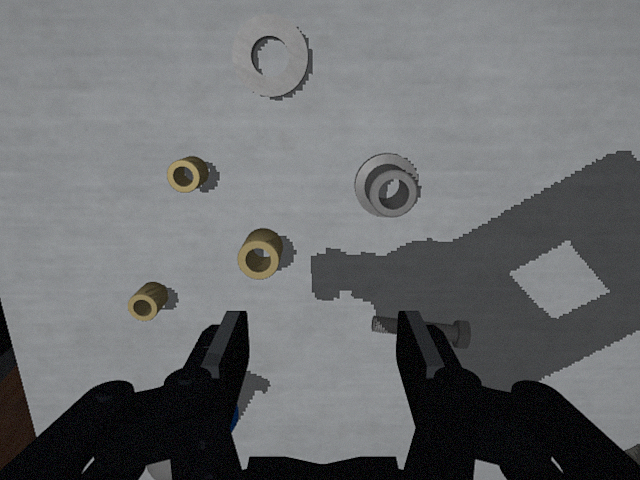

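The wrist view shows the target bush at (260,253) with a top ring of about 44 px, roughly 26 mm. The two smaller tubes are at (187,175) and (147,300), and the flanged bush at (390,190). The choice is confirmed, so I descend.

>>> play_rows(steps=[[[-0.005, -0.02, 0, 0, 0, 0], [-0.005, -0.0215, 0.02, 0, 0, 0], [0, 0, 0.03, 0, 0, 0], [0, 0, 0.02, 0, 0, 0], [0, 0, 0, 0, 0, 0]]])

```text
t: 4.78
tcp_pos: [0.4868, -0.3501, 0.0877]
tool_rot: [-0.001, 1.0, 0.0, -0.0]
force: [0.3, 0.2, 0.3]
finger_gap: 0.647
```

>>> play_rows(steps=[[[0.001, 0, 0.03, 0, 0, 0], [0, 0, 0.016, 0, 0, 0], [0, 0, 0.011, 0, 0, 0], [0, 0, 0, 0, 0, 0], [0, 0, 0, 0, 0, 0]]])

```text
t: 5.4
tcp_pos: [0.486, -0.3513, 0.031]
tool_rot: [-0.0, 1.0, -0.0, 0.0]
force: [-0.1, 0.1, 0.1]
finger_gap: 0.65
```

>>> play_rows(steps=[[[0, 0, 0, 0, 0, 0], [0, 0, 0, 0, 0, 0], [0, 0, 0, 0, 0, 0], [0, 0, 0, 0, 0, 0], [0, 0, 0, 0, 0, 0]]], fingers=0, squeeze=40)

```text
t: 6.02
tcp_pos: [0.4858, -0.351, 0.031]
tool_rot: [-0.0, 1.0, -0.0, 0.0]
force: [0.2, 1.2, 5.0]
finger_gap: 0.284
```

>>> play_rows(steps=[[[0, 0, -0.03, 0, 0, 0], [0, 0, -0.04, 0, 0, 0], [-0.005, 0.02, -0.025, 0, 0, 0], [-0.006, 0.05, 0, 0, 0, 0], [-0.006, 0.05, 0, 0, 0, 0], [-0.006, 0.05, 0, 0, 0, 0], [-0.006, 0.05, 0, 0, 0, 0], [-0.006, 0.05, 0, 0, 0, 0], [-0.006, 0.05, 0, 0, 0, 0], [0, 0.05, 0, 0, 0, 0]]])

```text
t: 7.28
tcp_pos: [0.5271, 0.0205, 0.1252]
tool_rot: [0.0, 1.0, -0.0, 0.001]
force: [0.2, 0.2, -1.4]
finger_gap: 0.28
```

>>> play_rows(steps=[[[0, 0.025, 0.02, 0, 0, 0], [0, 0, 0.03, 0, 0, 0], [0, 0, 0.025, 0, 0, 0], [0, 0, 0.013, 0, 0, 0], [0, 0, 0, 0, 0, 0], [0, 0, 0, 0, 0, 0]]])

```text
t: 8.02
tcp_pos: [0.5269, 0.0439, 0.0376]
tool_rot: [0.0, 1.0, -0.0, 0.0]
force: [0.2, 1.2, -0.8]
finger_gap: 0.284
```

>>> play_rows(steps=[[[0, 0, 0, 0, 0, 0], [0, 0, 0, 0, 0, 0], [0, 0, 0, 0, 0, 0], [0, 0, 0, 0, 0, 0]]], fingers=0.6)

```text
t: 8.52
tcp_pos: [0.5267, 0.0441, 0.0375]
tool_rot: [-0.0, 1.0, -0.0, 0.0]
force: [-0.0, 0.2, 0.5]
finger_gap: 0.599
```

>>> play_rows(steps=[[[0, 0, -0.03, 0, 0, 0], [0, 0, -0.04, 0, 0, 0], [0, 0, -0.03, 0, 0, 0], [0.04, 0, 0, 0, 0, 0], [0.04, 0, 0, 0, 0, 0], [0, 0, 0, 0, 0, 0]]])

```text
t: 9.28
tcp_pos: [0.4421, 0.0447, 0.1373]
tool_rot: [-0.0, 1.0, 0.0, -0.003]
force: [0.7, 0.6, 0.8]
finger_gap: 0.601
```

Run:
```python
from h import *
s=manip.sense();print(s["t"],s["tcp_pos"],s["q"])
w=manip.snapshot("wrist");save(w,"w2.png");b=manip.snapshot("top");save(b,"t3.png",(140,180,300,320),4)
for r in manip.pinpoint("cap_top",w)[:2]: print(r["point"],r["score"],ray(w,r["point"],0.047))
for r in manip.pinpoint("plain_bush",w)[:2]: print(r["point"],r["score"],ray(w,r["point"],0.005))
for r in manip.regions_of("cap_top",w)[:2]: print(r["rect"],r["score"])
```

```text
9.275 [0.44211825 0.04471869 0.13725112] [-1.51649144e-01  5.03824895e-01  1.98309243e+00 -2.61819579e-05
  6.60500705e-01 -1.72244822e+00]
[277.8, 251.3] 0.81 [0.43412377 0.02131144 0.047     ]
[321.8, 358.4] 0.85 [0.5263926  0.04428391 0.005     ]
[236.0, 198.2, 328.9, 292.4] 0.79
```

View pics/w2.png

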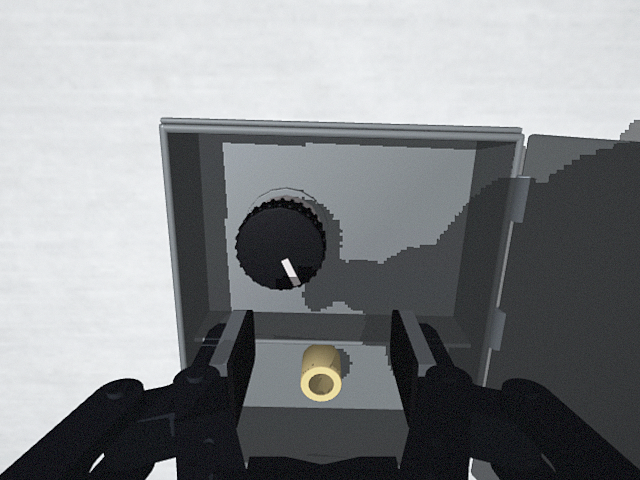

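The wrist view shows the bush standing in the bay at (321,375). The cap centre is at about (281,245) with the rib pointing to (297,284), so it is about 1.97 rad loose. Now to the cap.

>>> play_rows(steps=[[[0.005, -0.012, 0, 0, 0, 0], [0.0055, -0.011, 0.01, 0, 0, 0], [0, 0, 0.03, 0, 0, 0], [0, 0, 0, 0, 0, 0]]], fingers=0.7)

```text
t: 10.02
tcp_pos: [0.435, 0.0205, 0.096]
tool_rot: [0.0, 1.0, 0.0, -0.002]
force: [0.6, 0.5, 0.4]
finger_gap: 0.7
```

Run:
```python
from h import *
s=manip.sense();print(s["t"],s["tcp_pos"],s["q"])
w=manip.snapshot("wrist");save(w,"w3.png")
for r in manip.pinpoint("cap_top",w)[:2]: print(r["point"],r["score"],ray(w,r["point"],0.047))
for r in manip.regions_of("cap_top",w)[:2]:
  print(r["rect"],r["score"]); R=r["rect"]; print(ray(w,((R[0]+R[2])/2,(R[1]+R[3])/2),.047))
```

```text
10.025 [0.43499458 0.02053881 0.09603849] [-2.10493170e-01  5.86224247e-01  2.03194148e+00 -1.88510871e-04
  5.27694862e-01 -1.78029815e+00]
[325.4, 295.5] 0.98 [0.4334081  0.02180646 0.047     ]
[273.0, 232.4, 383.2, 339.9] 0.7
[0.42898001 0.02297284 0.047     ]
```

View pics/w3.png

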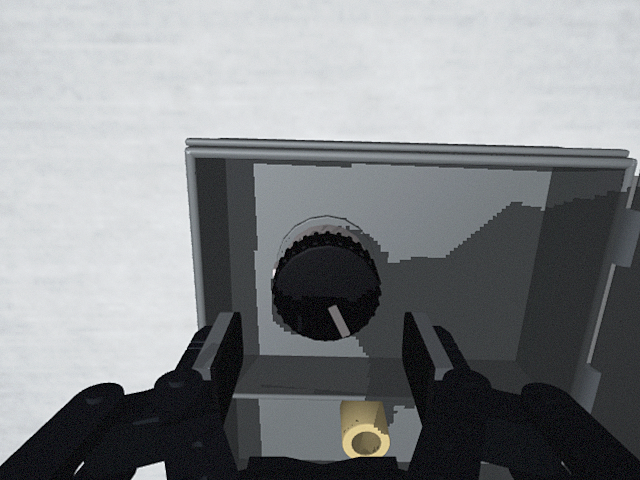

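Cap top is centred at about (327,293), i.e. (0.433, 0.022), between the pads (columns 243 and 403). Descending and gripping.

>>> play_rows(steps=[[[0.001, 0.001, 0.025, 0, 0, 0], [0, 0, 0.02, 0, 0, 0], [0, 0, 0.01, 0, 0, 0], [0, 0, 0, 0, 0, 0]]])

```text
t: 10.68
tcp_pos: [0.4353, 0.0221, 0.0424]
tool_rot: [-0.0, 1.0, -0.0, -0.0]
force: [0.2, -0.1, 0.8]
finger_gap: 0.7
```

>>> play_rows(steps=[[[0, 0, 0, 0, 0, 0], [0, 0, 0, 0, 0, 0], [0, 0, 0, 0, 0, 0], [0, 0, 0, 0, 0, 0]]], fingers=0, squeeze=25)

```text
t: 11.18
tcp_pos: [0.4355, 0.0223, 0.0431]
tool_rot: [0.0, 1.0, -0.0, 0.001]
force: [0.9, 4.2, 6.4]
finger_gap: 0.54
```

>>> play_rows(steps=[[[0, 0, 0, 0, 0, 10], [0, 0, 0, 0, 0, 10], [0, 0, 0, 0, 0, 10], [0, 0, 0, 0, 0, 10], [0, 0, 0, 0, 0, 0]]])

```text
t: 11.8
tcp_pos: [0.435, 0.0209, 0.0431]
tool_rot: [0.342, 0.94, -0.001, 0.0]
force: [-2.2, -6.7, 6.8]
finger_gap: 0.545
```

>>> play_rows(steps=[[[0, 0, 0, 0, 0, 10], [0, 0, 0, 0, 0, 10], [0, 0, 0, 0, 0, 10], [0, 0, 0, 0, 0, 10], [0, 0, 0, 0, 0, 0]]])

```text
t: 12.42
tcp_pos: [0.4336, 0.0202, 0.043]
tool_rot: [0.642, 0.766, -0.002, -0.001]
force: [-6.6, -14.2, 8.5]
finger_gap: 0.54
```

Run:
```python
from h import *
s=manip.sense();print(s["t"],s["tcp_pos"],s["q"],s["force"],s["ft_torque"])
w=manip.snapshot("wrist");save(w,"w4.png")
b=manip.snapshot("top");save(b,"t4.png",(220,230,300,300),8)
```

```text
12.425 [0.43362651 0.02022883 0.04303255] [-0.21053168  0.70788418  2.05669389 -0.00594994  0.37932376 -0.38047462] [ -6.56643775 -14.20659454   8.4848866 ] [-2.17709838  0.83966784 -0.00661155]
```

View pics/w4.png

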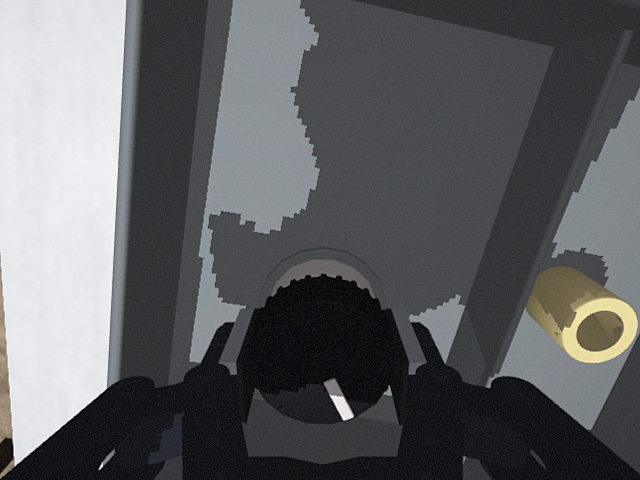

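The rib still has the same direction relative to the pads, so the cap turned with the gripper by about 80°. I'll relieve the side force and continue to the stop.

>>> play_rows(steps=[[[-0.0014, -0.0008, 0, 0, 0, 8], [0, 0, 0, 0, 0, 8], [0, 0, 0, 0, 0, 8], [0, 0, 0, 0, 0, 0]]])

```text
t: 13.02
tcp_pos: [0.4326, 0.0201, 0.043]
tool_rot: [0.788, 0.616, -0.001, -0.001]
force: [-4.4, -5.4, 9.0]
finger_gap: 0.542
```

Run:
```python
from h import *
s=manip.sense();print(s["t"],s["tcp_pos"],s["force"],s["ft_torque"],s["tau"][5],s["q"][5])
```

```text
13.025 [0.4325809  0.02005539 0.04304305] [-4.43004714 -5.41303034  9.01261127] [-0.81726879  0.50953534 -0.09716662] 0.11934261303395033 0.03446780353744215
```

>>> play_rows(steps=[[[0, 0, 0, 0, 0, 5], [0, 0, 0, 0, 0, 4], [0, 0, 0, 0, 0, 4], [0, 0, 0, 0, 0, 0]]])

```text
t: 13.52
tcp_pos: [0.4321, 0.0202, 0.043]
tool_rot: [0.852, 0.524, -0.002, -0.001]
force: [-5.3, -4.1, 9.0]
finger_gap: 0.543
```

Run:
```python
from h import *
s=manip.sense();print(s["t"],s["tcp_pos"],s["force"],s["ft_torque"],s["tau"][5],s["q"][5],s["tool_rot"])
w=manip.snapshot("wrist");save(w,"w5.png")
```

```text
13.525 [0.43209365 0.02023231 0.04303072] [-5.32624504 -4.0559612   9.04549006] [-0.75575248  0.60321155  0.36485594] 0.487594585865736 0.2592700279618139 [ 0.8516354   0.5241298  -0.00204578 -0.00095534]
```

View pics/w5.png

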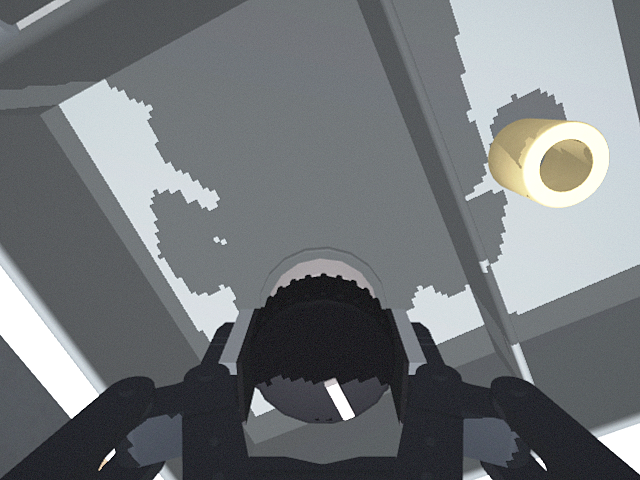

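>>> play_rows(steps=[[[0, 0, 0, 0, 0, 3], [0, 0, 0, 0, 0, 3], [0, 0, 0, 0, 0, 0]]])

```text
t: 13.95
tcp_pos: [0.4321, 0.0207, 0.0427]
tool_rot: [0.878, 0.479, -0.002, -0.001]
force: [-4.4, -0.4, 5.8]
finger_gap: 0.539
```

Run:
```python
from h import *
s=manip.sense();print(s["t"],s["tcp_pos"],s["force"],s["ft_torque"],s["tau"][5],s["q"][5],s["tool_rot"])
w=manip.snapshot("wrist");save(w,"w6.png",(220,280,420,440),4)
```

```text
13.95 [0.43210824 0.02073964 0.04274721] [-4.38444551 -0.43569217  5.81022593] [-0.03273991  0.49286204  0.60362611] 0.6426910869777203 0.36334388745154705 [ 0.87769824  0.47920785 -0.0021149  -0.00107342]
```

View pics/w6.png

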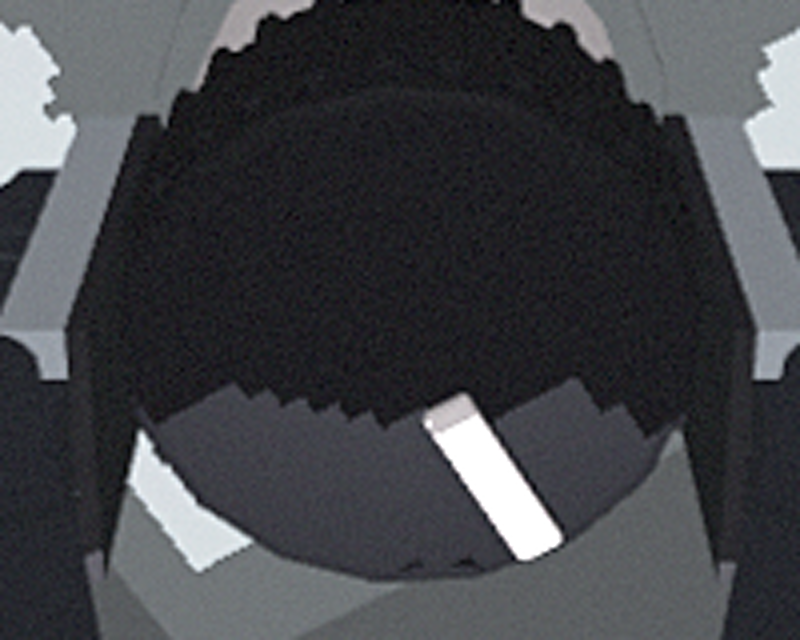

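Torque rose to 0.6 N m, so the stop is reached. Releasing, lifting and checking.

>>> play_rows(steps=[[[0, 0, 0, 0, 0, 0], [0, 0, 0, 0, 0, 0], [0, 0, 0, 0, 0, 0]]], fingers=0.68)

```text
t: 14.38
tcp_pos: [0.435, 0.0204, 0.0423]
tool_rot: [0.879, 0.477, 0.0, 0.0]
force: [-0.6, 0.6, -0.2]
finger_gap: 0.681
```

>>> play_rows(steps=[[[0, 0, -0.03, 0, 0, 0], [0, 0, -0.04, 0, 0, 0], [0, 0, -0.03, 0, 0, 0], [0, 0, -0.03, 0, 0, 0], [0, 0, -0.03, 0, 0, 0], [0, 0, -0.05, 0, 0, 0], [0, 0, 0, 0, 0, 0]]])

```text
t: 15.25
tcp_pos: [0.4369, 0.0201, 0.2555]
tool_rot: [0.879, 0.477, 0.003, 0.003]
force: [0.4, -0.2, -0.9]
finger_gap: 0.676
```

Run:
```python
from h import *
s=manip.sense();print(s["t"],s["tcp_pos"],s["q"],s["tool_rot"])
w=manip.snapshot("wrist");save(w,"w7.png")
a=manip.snapshot("scene");save(a,"s7.png",(110,70,330,290),3)
b=manip.snapshot("top");
for n in("hinge_mid","lid_edge"):
  for S,v in((a,"a"),(b,"b"),(w,"w")):
    for r in manip.pinpoint(n,S)[:1]: print(n,v,r["point"],r["score"],ray(S,r["point"],0.056 if n[0]=="h" else .22))
```

```text
15.25 [0.43686607 0.02010734 0.25548376] [-2.10630051e-01  2.73849912e-01  1.88839636e+00  5.34956569e-06
  9.70352885e-01  3.65238077e-01] [0.87878735 0.47719239 0.00341717 0.00292294]
hinge_mid a [192.4, 194.9] 0.82 [0.46858162 0.13502033 0.056     ]
hinge_mid b [209.0, 243.5] 0.72 [0.46741774 0.13332859 0.056     ]
hinge_mid w [272.6, 51.7] 0.81 [0.47382054 0.1359078  0.056     ]
lid_edge a [148.1, 109.6] 0.77 [0.47778313 0.20938485 0.22      ]
lid_edge b [153.0, 226.1] 0.76 [0.47803784 0.20514607 0.22      ]
lid_edge w [271.6, 53.2] 0.16 [0.47645073 0.11067459 0.22      ]
```

View pics/w7.png

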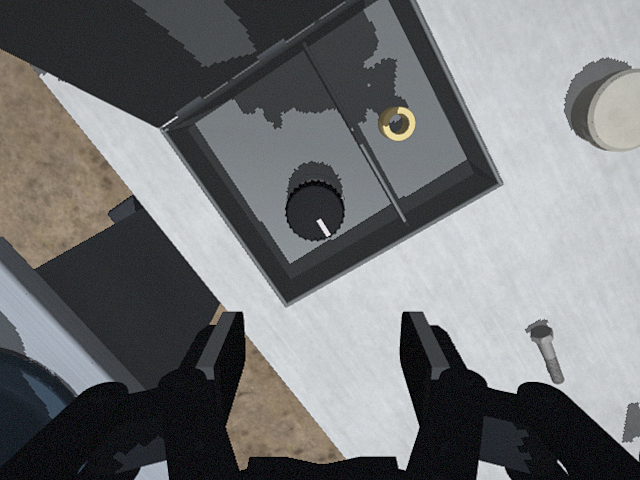

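View pics/s7.png

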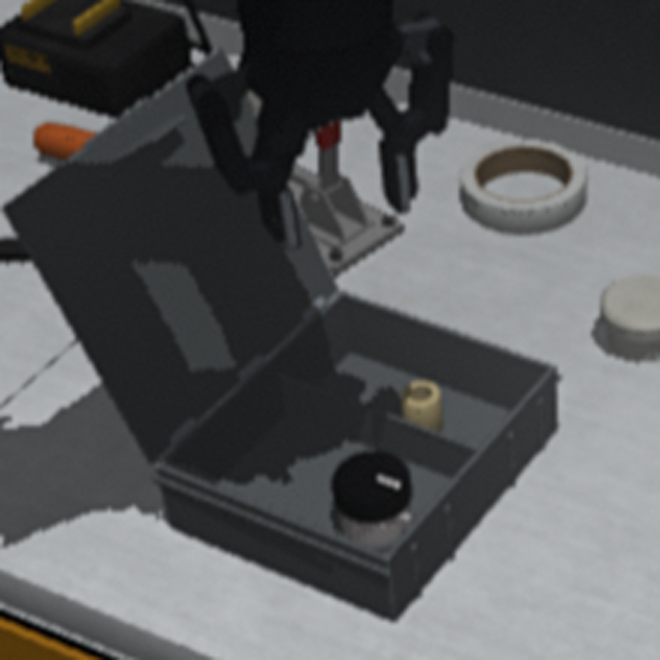

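Rib and divider directions agree to about 1–2°, so the cap is tight, and the bush stands in its bay. Next I close the fingers and go over and behind the lid.

>>> play_rows(steps=[[[0, 0, -0.012, 0, 0, -8.25], [0, 0, -0.012, 0, 0, -8.25], [0, 0, -0.012, 0, 0, -8.25], [0, 0, -0.014, 0, 0, -8.25], [0.052, 0, 0, 0, 0, 0], [0.052, 0, 0, 0, 0, 0], [0.052, 0, 0, 0, 0, 0], [0.052, 0, 0, 0, 0, 0], [0.052, 0, 0, 0, 0, 0], [0, 0, 0, 0, 0, 0]]], fingers=0)

```text
t: 16.95
tcp_pos: [0.4341, 0.2835, 0.3017]
tool_rot: [0.705, 0.709, 0.0, -0.0]
force: [0.6, -0.2, -0.4]
finger_gap: 0.001
```

Run:
```python
from h import *
s=manip.sense();print(s["t"],s["tcp_pos"],s["q"],s["tool_rot"],s["force"],manip.tips_ahead)
a=manip.snapshot("scene");save(a,"s8.png",(90,40,330,290),3)
b=manip.snapshot("top");save(b,"t8.png",(140,180,300,320),5)
rgb=b["img"][225:300,230:300].astype(int)
m=(rgb.min(2)>180); 
print(np.argwhere(m)[:60]+[225,230] if m.sum()<60 else m.sum())
```

```text
16.95 [0.43411402 0.28345239 0.30165505] [3.62355669e-01 3.28823321e-01 1.64106766e+00 6.48656191e-04
 1.17192447e+00 3.56974096e-01] [ 7.05290840e-01  7.08917999e-01  2.19683483e-05 -3.18183850e-04] [ 0.6272088  -0.24548111 -0.39559911] 0.025
1158
```

View pics/s8.png

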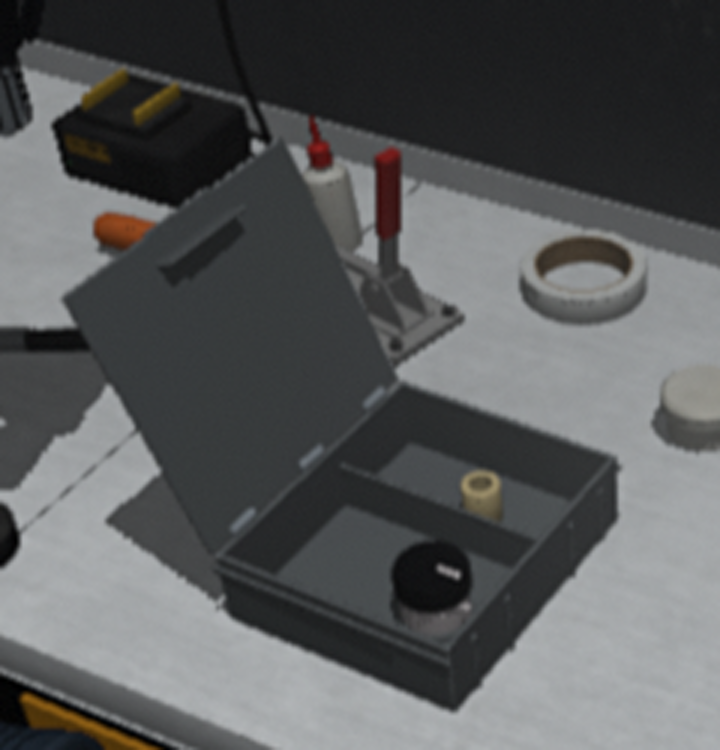

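View pics/t8.png

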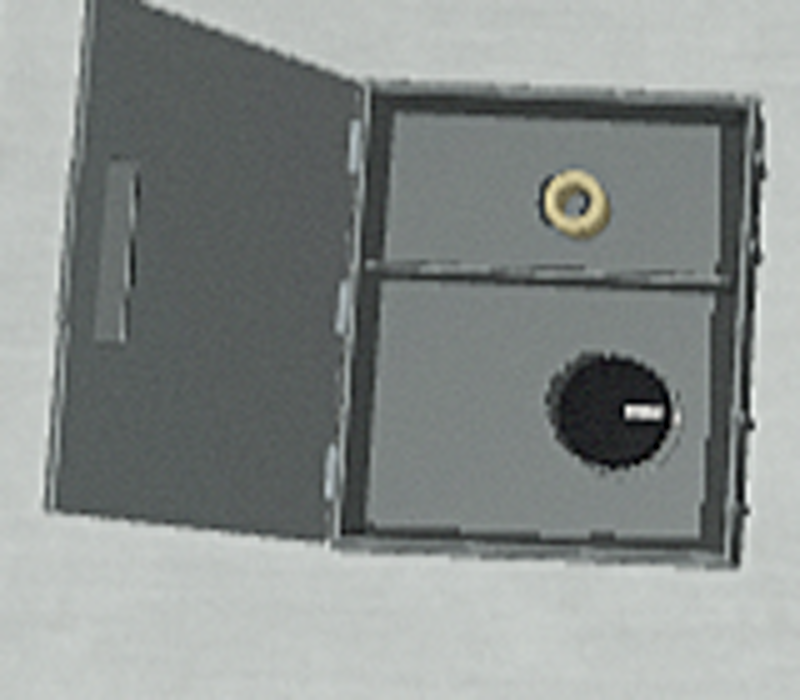

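Run:
```python
from h import *
from scipy.spatial.transform import Rotation as R
def T(p,q):
    M=np.eye(4);M[:3,:3]=R.from_quat(q).as_matrix();M[:3,3]=p;return M
Tw1=np.array([[0.00225997,0.95138863,0.30798469,0.39596718],[0.99998982,-0.00335323,0.00302055,-0.30920715],[0.00390646,0.30797473,-0.95138652,0.27250002],[0,0,0,1]])
X=np.linalg.inv(T([0.47502316,-0.30880092,0.15499421],[6.08143928e-04,9.99994847e-01,2.22418363e-03,-2.23344565e-03]))@Tw1
Tw7=T([0.43686607,0.02010734,0.25548376],[0.87878735,0.47719239,0.00341717,0.00292294])@X
K=manip.snapshot("wrist")["K"]
s={"K":K,"world_from_camera":Tw7}
im=cv2.imread("pics/w7.png").astype(int)
sub=im[205:245,295:345].min(2); m=sub>130
p=np.argwhere(m); P=np.array([ray(s,(c+295,r+205),.049)[:2] for r,c in p])
c=P.mean(0);u,S,v=np.linalg.svd(P-c);d=v[0]*(-1 if v[0][1]>0 else 1)
print(len(p),c,S,np.degrees(np.arctan2(d[1],d[0])))
for a,b,z in(((305,45),(405,222),.045),((285,303),(502,183),.056),((165,128),(285,303),.056),((412,0),(502,183),.056)):
    A=ray(s,a,z);B=ray(s,b,z);print(A,B,np.degrees(np.arctan2(*(B-A)[1::-1])))
g=cv2.resize(im[195:250,280:350].astype(np.uint8),None,fx=10,fy=10,interpolation=cv2.INTER_CUBIC);cv2.imwrite("pics/rib.png",g)
```

```text
328 [0.42647924 0.00543494] [0.232678   0.08568034] -13.629922385401498
[0.49448586 0.12834435 0.045     ] [ 0.4897984  -0.02464926  0.045     ] -91.75489444065667
[ 0.37094604 -0.02692378  0.056     ] [ 0.56673589 -0.03466189  0.056     ] -2.2632973159440612
[0.37776928 0.13673009 0.056     ] [ 0.37094604 -0.02692378  0.056     ] -92.38745688321416
[0.56944755 0.11072622 0.056     ] [ 0.56673589 -0.03466189  0.056     ] -91.0685103171366
```

Run:
```python
from h import *
from scipy.spatial.transform import Rotation as R
def T(p,q):
    M=np.eye(4);M[:3,:3]=R.from_quat(q).as_matrix();M[:3,3]=p;return M
Tw1=np.array([[0.00225997,0.95138863,0.30798469,0.39596718],[0.99998982,-0.00335323,0.00302055,-0.30920715],[0.00390646,0.30797473,-0.95138652,0.27250002],[0,0,0,1]])
X=np.linalg.inv(T([0.47502316,-0.30880092,0.15499421],[6.08143928e-04,9.99994847e-01,2.22418363e-03,-2.23344565e-03]))@Tw1
Tw7=T([0.43686607,0.02010734,0.25548376],[0.87878735,0.47719239,0.00341717,0.00292294])@X
s={"K":manip.snapshot("wrist")["K"],"world_from_camera":Tw7}
im=cv2.imread("pics/w7.png")
n,L,st,ce=cv2.connectedComponentsWithStats((im.min(2)>120).astype(np.uint8))
l=L[228,323];print(st[l])
p=np.argwhere(L==l); P=np.array([ray(s,(c,r),.049)[:2] for r,c in p])
c=P.mean(0);u,S,v=np.linalg.svd(P-c);d=v[0]*(-1 if v[0][1]>0 else 1)
print(len(p),c,S,np.degrees(np.arctan2(d[1],d[0])))
```

```text
[316 219  15  18 100]
100 [0.43233114 0.00888809] [0.04674471 0.01214082] -90.90069679939718
```

The rib is at -90.9° and the box's front direction at about -91.5°, so the cap is tight. Now pushing the lid from behind.

>>> play_rows(steps=[[[0, 0.01, 0.03, 0, 0, 0], [0, 0.01, 0.03, 0, 0, 0], [0, 0, 0.02, 0, 0, 0], [0, 0, 0, 0, 0, 0], [-0.03, 0, 0, 0, 0, 0], [-0.025, 0, 0, 0, 0, 0], [-0.02, 0, -0.002, 0, 0, 0], [-0.02, 0, -0.002, 0, 0, 0], [-0.02, 0, -0.003, 0, 0, 0], [-0.02, 0, -0.002, 0, 0, 0]]])

```text
t: 18.4
tcp_pos: [0.4549, 0.1445, 0.2327]
tool_rot: [0.708, 0.707, 0.001, 0.001]
force: [0.6, 0.4, -1.3]
finger_gap: -0.0
```

Run:
```python
from h import *
s=manip.sense();print(s["t"],s["tcp_pos"],s["force"],s["q"])
a=manip.snapshot("scene");save(a,"s9.png",(90,40,330,290),3)
```

```text
18.4 [0.45491747 0.14445341 0.23274089] [ 0.63112031  0.43082097 -1.26398584] [7.24691215e-02 3.64251696e-01 1.82151701e+00 6.12146805e-04
 9.53617334e-01 7.36006619e-02]
```

View pics/s9.png

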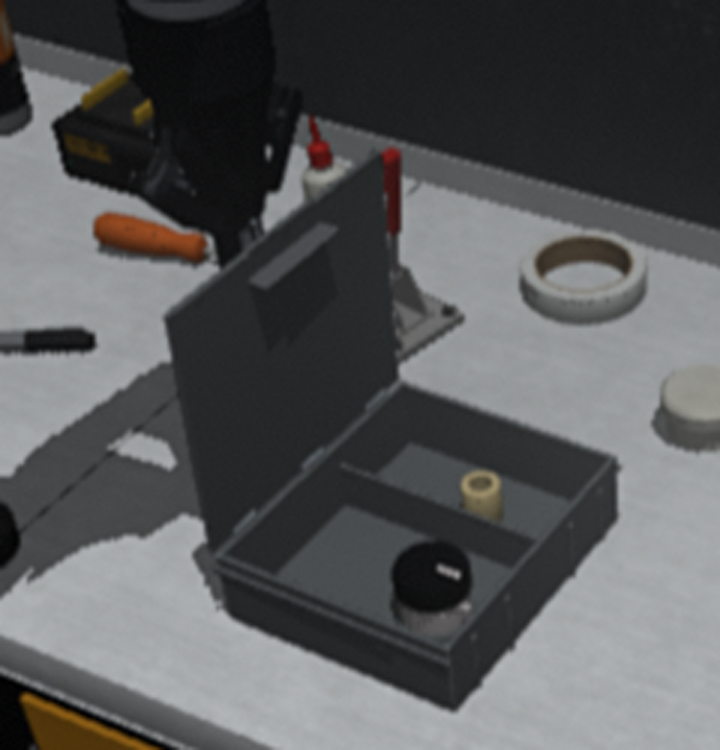

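The lid is near upright with the fingers behind it. I continue along the arc.

>>> play_rows(steps=[[[-0.017, 0, 0.002, 0, 0, 0], [-0.017, 0, 0.004, 0, 0, 0], [-0.018, 0, 0.006, 0, 0, 0], [-0.018, 0, 0.008, 0, 0, 0], [-0.016, 0, 0.01, 0, 0, 0], [-0.016, 0, 0.013, 0, 0, 0], [-0.013, 0, 0.014, 0, 0, 0], [-0.012, 0, 0.016, 0, 0, 0], [-0.009, 0, 0.017, 0, 0, 0], [-0.007, 0, 0.018, 0, 0, 0]]])

```text
t: 19.7
tcp_pos: [0.4545, 0.0016, 0.1224]
tool_rot: [0.707, 0.707, -0.0, 0.0]
force: [-0.1, -0.2, -0.1]
finger_gap: 0.003
```

Run:
```python
from h import *
s=manip.sense();print(s["t"],s["tcp_pos"],s["force"])
a=manip.snapshot("scene");save(a,"s10.png",(90,40,330,290),3)
```

```text
19.7 [0.45450673 0.00157755 0.12244253] [-0.13409596 -0.18001671 -0.10889425]
```

View pics/s10.png

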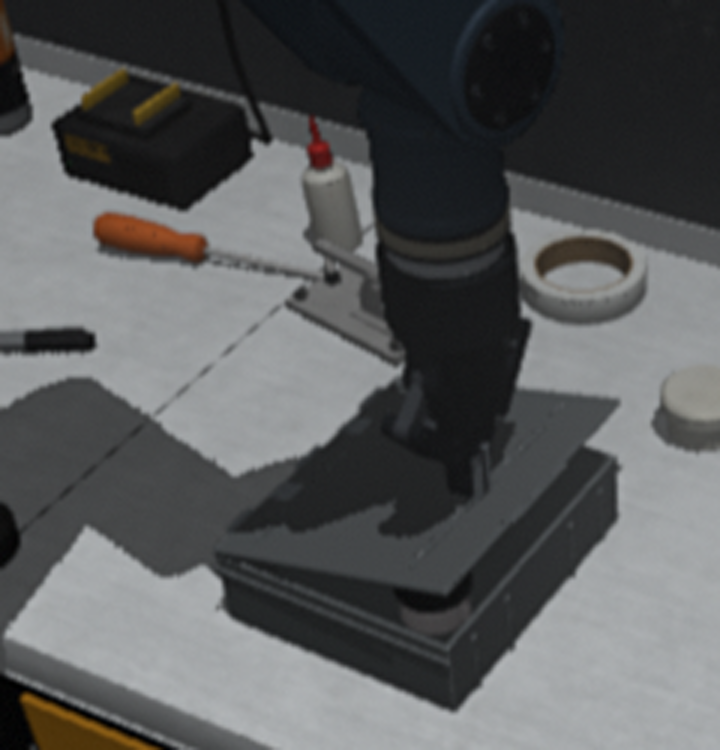

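The lid is at about 15° with the fingertips on top. Lowering it and pressing.

>>> play_rows(steps=[[[-0.005, 0, 0.012, 0, 0, 0], [-0.004, 0, 0.01, 0, 0, 0], [-0.003, 0, 0.008, 0, 0, 0], [-0.002, 0, 0.005, 0, 0, 0], [0, 0, 0.003, 0, 0, 0], [0, 0, 0, 0, 0, 0]]])

```text
t: 20.5
tcp_pos: [0.4546, -0.0116, 0.086]
tool_rot: [0.707, 0.707, -0.0, 0.0]
force: [-0.5, -1.2, 5.5]
finger_gap: 0.001
```

>>> play_rows(steps=[[[0, 0, 0.0015, 0, 0, 0], [0, 0, 0.0015, 0, 0, 0], [0, 0, 0, 0, 0, 0]]])

```text
t: 20.88
tcp_pos: [0.4547, -0.0116, 0.0855]
tool_rot: [0.707, 0.708, 0.0, 0.001]
force: [-4.8, -1.1, 30.9]
finger_gap: 0.002
```

Run:
```python
from h import *
s=manip.sense();print(s["t"],s["tcp_pos"],s["force"])
a=manip.snapshot("scene");save(a,"s11.png",(120,110,320,290),4)
```

```text
20.875 [ 0.45467146 -0.01162785  0.0855049 ] [-4.80730319 -1.05404658 30.91116112]
```

View pics/s11.png

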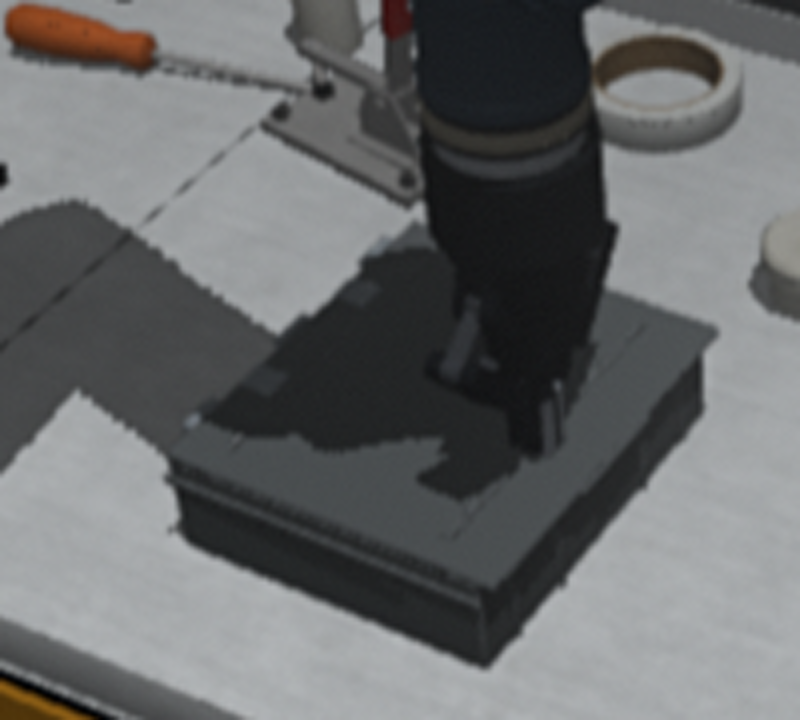

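31 N with no travel at z≈0.0605 means the lid is on its stop. Lifting clear and checking.

>>> play_rows(steps=[[[0, 0, -0.005, 0, 0, 0], [0, 0, -0.03, 0, 0, 0], [0, 0, -0.04, 0, 0, 0], [0, 0, -0.04, 0, 0, 0], [0.04, -0.02, -0.03, 0, 0, 0], [0.05, -0.02, 0, 0, 0, 0], [0.05, -0.02, 0, 0, 0, 0], [0.05, -0.01, 0, 0, 0, 0], [0.05, 0, 0, 0, 0, 0], [0, 0, 0, 0, 0, 0]]])

```text
t: 22.18
tcp_pos: [0.3841, 0.2314, 0.2275]
tool_rot: [0.705, 0.709, 0.001, 0.0]
force: [0.7, 0.1, 0.2]
finger_gap: 0.001
```

Run:
```python
from h import *
s=manip.sense();print(s["t"],s["tcp_pos"],s["force"])
a=manip.snapshot("scene");save(a,"s12.png",(120,110,320,290),4)
b=manip.snapshot("top");save(b,"t12.png",(140,180,300,320),5)
c=manip.snapshot("scene")
for r in manip.pinpoint("lid_edge",a)[:1]: print(r["point"],r["score"],ray(a,r["point"],.0585))
for r in manip.pinpoint("lid_edge",b)[:1]: print(r["point"],r["score"],ray(b,r["point"],.0585))
```

```text
22.175 [0.38414115 0.2313888  0.22749382] [0.71942039 0.07487064 0.19072922]
[273.6, 225.1] 0.63 [ 0.46299516 -0.04866891  0.0585    ]
[294.9, 243.4] 0.9 [ 0.47056073 -0.05000121  0.0585    ]
```

View pics/s12.png

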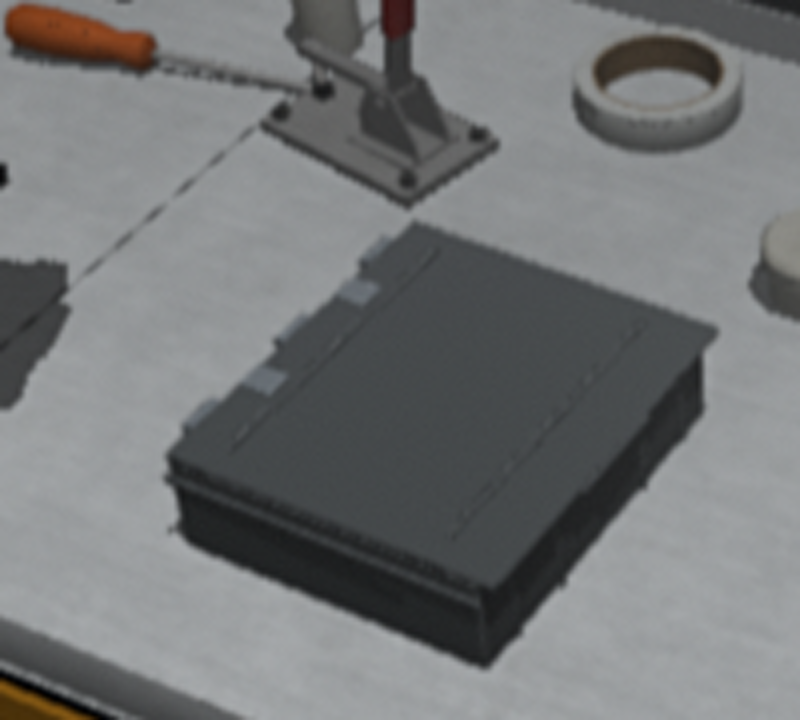

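View pics/t12.png

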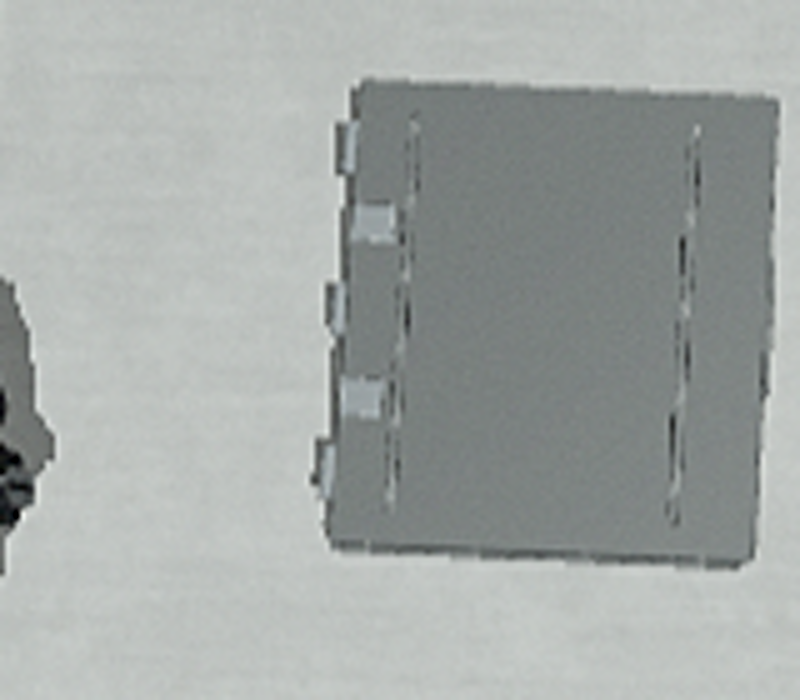

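Run:
```python
from h import *
a=manip.snapshot("scene");b=manip.snapshot("top")
th=np.radians(-1.5);C,S=np.cos(th),np.sin(th)
for y0 in(.0455,.049):
  for u in(-.1,.1):
    for dz in(0,.0073):
      v=.085-.182;P=[.4675+C*u-S*v,y0+S*u+C*v,.061+dz]
      p=proj(a,P);q=proj(b,P);print(y0,u,dz,"scene crop",(p-[120,110])*4,"top crop",(q-[140,180])*5)
for l in("flanged_bush","hex_bolt","washer"):
  for r in manip.pinpoint(l,b)[:1]: print(l,r["point"])
```

```text
0.0455 -0.1 0 scene crop [501.76498827 594.95993271] top crop [764.92469379 565.84258653]
0.0455 -0.1 0.0073 scene crop [500.43061065 583.17435782] top crop [763.78777271 565.06803145]
0.0455 0.1 0 scene crop [728.10828389 331.92904904] top crop [789.33426223  97.70382043]
0.0455 0.1 0.0073 scene crop [727.93481971 320.28751755] top crop [788.35787173  94.30135061]
0.049 -0.1 0 scene crop [494.80100901 592.29881486] top crop [756.58851965 565.68654128]
0.049 -0.1 0.0073 scene crop [493.4330528  580.51248582] top crop [755.40361427 564.9111169 ]
0.049 0.1 0 scene crop [721.70543178 329.81336557] top crop [781.16267698  97.56838928]
0.049 0.1 0.0073 scene crop [721.50354583 318.17346245] top crop [780.14018349  94.16528279]
flanged_bush [293.6, 244.1]
hex_bolt [379.9, 215.0]
washer [426.8, 296.2]
```

The lid corners in the scene crop, seen at (490,592) and (718,330), match the fully shut model at (495,592) and (722,330). With 7 mm of gap they would sit about 12 px higher. Handing in.

```bash
python3 -c "
from station import manip
print(manip.sense()['t'],manip.sign_off())"
```

```text
the job is handed in; nothing more can be done
22.675 None
```

The spares box is packed and shut, and I handed the job in at 22.7 s. The sign-off gives no verdict.

- **Bush:** I took the larger of the three brass tubes, measured at about 26 mm across. It was standing released in the empty bay in the last pictures before the lid closed.
- **Cap:** It turned about 115° clockwise in one grasp, until the torque rose to 0.6 N m at the stop. The rib pointed at about -91°, against about -91.5° for the box's front direction.
- **Lid:** I pushed it over from behind and pressed it with about 31 N. The fingertips stopped 60.5 mm above the worktop, against 61 mm for a fully shut lid, and the corners matched the shut position in both the scene and top views. The tab itself cannot be seen once the lid is shut.
- **Bystanders:** The bolt and washer were found within a few pixels of where they started. In the final check the network put the flanged bush on the lid edge, a false detection, so I have no late measurement of it. The gripper did not come near it.
- **Disagreement:** My box fit and the direct view of the cap differed by about 4–5 mm in y. I used the direct view, and the grasp centred well. One move call was refused for a number over the limit and had no effect.

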